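# Sort a left-hand and a right-hand weld-on bracket into their bins

## Robot

A 6-joint arm with a two-finger parallel gripper is mounted at the origin on the work surface. World frame = base frame: x ahead of the robot, y to its left, z up, the work surface at z = 0. Lengths are in m, angles in rad, forces in N, time in s.
With the tool pointing down it reaches from about 0.375 to 0.9 m from the base axis. Payload 3.1 kg.
Tool frame: the origin (TCP) lies at the very end of the fingers, on their centre line; the grasp point (between the pads) lies robot.grasp_offset behind it (robot.grasp_offset is the distance from the TCP to the grasp point, in m); z points along the fingers, y is the direction in which the jaws open and shut (so a half turn about z gives the same grasp; the last joint's range is limited). The gripper opens to 87 mm and grips with 3 to 60 N. Pads are 19 mm wide; open, the fingers measure 117 mm over their backs; the gripper's body (75 mm by 190 mm) begins 51 mm behind the grasp point.
Start: joints at [1.026, 0.527, 1.433, -0, 1.181, -0.178], TCP at [0.224, 0.584, 0.223] pointing down, gripper open.
Joint ranges: [-3.08, 3.08], [-0.75, 2.2], [0.22, 2.44], [-1.43, 4.57], [0, 2.65], [-2.85, 2.85]. Speed limits (rad/s): [2.79, 2.79, 3.14, 3.14, 3.14, 3.14].

## Interface

Orientations are given as a unit quaternion [x, y, z, w].
In Python, from rig import robot gives the robot as it stands.
- The arm moves only by the tool drive_tool, never from a script. Its argument "targets" is one flat list of numbers, 6 for each row, row after row: the shift along the tool's x, y, z in cm, then the turn, a rotation vector about the tool's x, y, z in degrees. A call has 1 to 12 rows; each row is the pose to reach, as a shift and turn from the pose commanded when the call began, along the tool's axes at that moment; what a row does not reach only later rows make up. A row lasts 1/12 s, in which the tool goes at most 41.7 mm and 7.16 degrees, less where a joint would pass 70% of its speed; a pose out of reach is approached as far as the arm can. A call with a gripper value outside its range is refused whole. "grip" is the gripper command: -1 is fully open, 1 is shut, values between are in proportion, set as the call begins (left out, the last holds). The fingers move at their own pace and stop on an object; "squeeze" is the grip in N (left out, the last holds). Time passes only in rows, so rows that repeat a pose let the fingers close. It gives the time, the measured TCP pose, the force and the opening at its end, in the units of the state.
- robot.get_obs(): the state, without advancing time (a new reading comes with each control period).
- robot.camera(name): name is "scene" or "top"; returns (picture, depth): 420x560x3 uint8, red, green, blue; 420x560 float32, m along the optical axis (not along the pixel's ray), 0 where there is no reading.
- robot.calibration(name): a dict with "mtx" (3x3 intrinsics, pixels), "R" (3x3) and "t" (3): a world point X has camera coordinates R X + t. Camera axes: x right, y down, z forward; pixel columns grow to the right and rows downward; lengths in m; the calibration is good to about 2 mm. A picture is of the moment at which its call begins. calibration takes no time and is no camera call.
- robot.hand_in(): hands the job in, once; it reports no verdict.
The state is a dict: "time": time; "q": joint angles; "joint_velocities": joint speeds; "joint_torque": joint torques, N m; "position": TCP position; "tool_rot": TCP orientation; "ft_force": force on the tool from outside, world axes, zero at the start; "moment": the same for the moment, N m; "grip_width": finger opening in m.
Only numpy, scipy, OpenCV 4.12 (cv2) and the standard library are available. Lean on these libraries where they do the work, as an engineer would, in place of code of your own. Each camera call takes 0.05 s, during which the arm holds its last target.

## Task

Put the left-hand bracket into the bin at the robot's left and the right-hand bracket into the bin at the robot's right, each set down inside, standing on its base plate, and let go. Seen with the rib up, looking along the rib from the plain end to the end with the toe, a left-hand bracket's toe points left and a right-hand one's points right. Leave alone the bracket that has a toe on both sides.

Things in the scene. Friction and masses are not known exactly. Their poses are not given: they have to be found in the camera images.
- bracket_left: Left-hand bracket, bare steel, loose, 0.3-0.45 kg, standing on the bench (z 0) at any yaw. Base plate 90 (x) x 30 (y) x 6 mm; on its middle an upright rib 60 long (x), 10 thick (y), its top 52 above the underside: grip it from above across its thickness. At the +x end a toe (x 15 to 45, 6 thick) sticks out to y +50. Origin: centre of the plate's underside, below the rib; z up the rib.
- bracket_right: Right-hand bracket, exact mirror image of the left-hand one: same sizes, mass and axes, origin at the centre of the base plate's underside below the rib, but its toe at the +x end sticks out to y = -50 mm.
- bracket_both: Bystander: two-sided bracket of the same steel, sizes, mass and axes, with a toe on both sides at its +x end (out to y = +50 and -50 mm). Stays where it is.
- bins: Two equal open grey bins fixed to the bench, one each side of the brackets. Origin: bench level (z 0), midway between them; yaw within 7 deg. Left bin's centre at y +330 mm, right bin's at y -330 mm in its frame (x 0; +y is the robot's left). Each 170 x 170 mm outside, 50 high, walls and floor 5 thick (inner floor at z 5). A bracket fits at any yaw with its rib near the bin's centre.
Things that resemble listed ones, but are neither listed nor needed, are in the scene too. Leave any purple or yellow look-alike of the bracket_right alone.

How it is judged:
By the outcome, as a careful person would: the job done as asked, in the order asked, and still so for the second after the job is handed in, with the robot touching nothing.
It also fails if it takes over 54 s, if anything falls off the work surface, if the arm or the gripper's body presses on something with over 40 N, if the wrist force passes 120 N, or if a joint passes its speed limit or range.

## Working session

There is one attempt and no reset: what is moved stays moved. The work goes in short steps, Python scripts to look and compute and a tool call to move; the robot and the scene stay as the last step left them, time stands still between calls to the robot, and variables do not carry over. Pictures are saved under pics/ and viewed, and the job is handed in when it is done.

Besides the shell and the picture viewer there is one more tool, called after "Emit:" as name(argument=value, ...), one argument or row to a line, values as JSON. drive_tool: Moves the arm, as the interface text tells. Its arguments: {"type":"object","properties":{"targets":{"type":"array","items":{"type":"number"}},"grip":{"type":"number"},"squeeze":{"type":"number"}},"required":["targets"]}

```bash
mkdir -p pics
python3 - <<'E'
from rig import robot
import cv2,numpy as np
o=robot.get_obs();print(o, robot.grasp_offset)
for n in("scene","top"):
    p,d=robot.camera(n);c=robot.calibration(n)
    cv2.imwrite(f"pics/{n}0.png",p[:,:,::-1]);np.savez(f"{n}0.npz",p=p,d=d,**c);print(n,c)
E
```

```text
{'time': 0.0, 'q': array([ 1.02648753e+00,  5.28470973e-01,  1.43388123e+00, -1.85334083e-05,
        1.18138741e+00, -1.78477194e-01]), 'joint_velocities': array([ 8.44347209e-05, -1.41296355e-03,  5.95175874e-04, -9.12079864e-04,
        1.47465216e-04, -2.08261135e-03]), 'joint_torque': array([ 6.49678805e-04, -4.40032268e+01, -1.76594335e+01,  6.33468828e-02,
        5.81604894e-02, -1.61035432e-04]), 'position': array([0.22316366, 0.58302885, 0.22157538]), 'tool_rot': array([ 1.81893926e-01,  9.83317572e-01, -1.00716720e-03, -3.71542294e-04]), 'ft_force': array([ 1.46970191, -0.24493129, -0.15693358]), 'moment': array([ 0.05889199, -0.0291284 ,  0.01365229]), 'grip_width': 0.08702294941828567} 0.0187
scene {'mtx': array([[443.27759356,   0.        , 288.27537833],
       [  0.        , 443.27759356, 210.99630096],
       [  0.        ,   0.        ,   1.        ]]), 'R': array([[-0.65810917,  0.75263206,  0.0209118 ],
       [ 0.4834417 ,  0.44369284, -0.75459975],
       [-0.57721438, -0.48649938, -0.65585205]]), 't': array([ 0.24269942, -0.22203464,  1.14695854])}
top {'mtx': array([[492.02978806,   0.        , 284.28965412],
       [  0.        , 492.02978806, 210.36690279],
       [  0.        ,   0.        ,   1.        ]]), 'R': array([[-0.02755299, -0.99960395,  0.00572483],
       [-0.99859175,  0.02726445, -0.04551   ],
       [ 0.04533589, -0.0069707 , -0.99894748]]), 't': array([0.11905657, 0.46775606, 0.91812147])}
```

View pics/scene0.png

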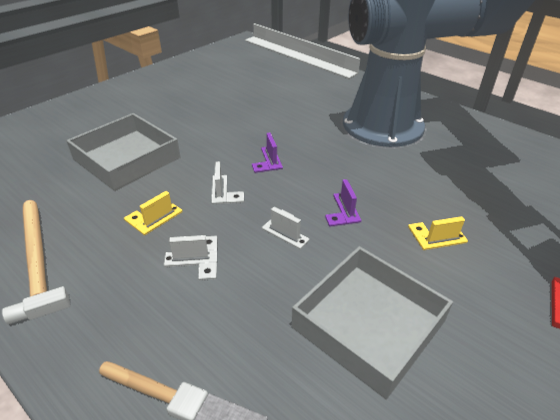

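View pics/top0.png

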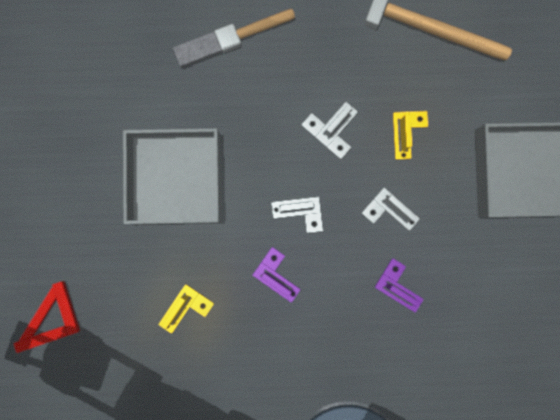

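The top view shows white brackets at px (330,130) with two toes (the bystander), at (298,212) with its toe to the right of plain→toe (right-hand), and at (392,208) with its toe to the left (left-hand). The bins are at about (171,177) on the left and (530,170) on the right, partly cut off.

```bash
cat > h.py <<'E'
import cv2,numpy as np
def pts(f):
    z=np.load(f);d=z['d'];K=z['mtx'];v,u=np.mgrid[:420,:560]
    P=np.stack([(u-K[0,2])/K[0,0]*d,(v-K[1,2])/K[1,1]*d,d],-1)
    W=(P-z['t'])@z['R'];W[d==0]=np.nan
    return z['p'],W
def cast(f,px,h):
    z=np.load(f);px=np.asarray(px,float).reshape(-1,2);r=np.c_[px,np.ones(len(px))]@np.linalg.inv(z['mtx']).T@z['R'];c=-z['R'].T@z['t']
    return c+r*((h-c[2])/r[:,2])[:,None]
E
python3 - <<'E'
from h import *
p,W=pts('top0.npz');hsv=cv2.cvtColor(p,cv2.COLOR_RGB2HSV)
print("bench z",np.nanmedian(W[280:300,300:380,2]),'nan',np.isnan(W[...,2]).mean())
m=((hsv[...,1]<40)&(hsv[...,2]>165)).astype(np.uint8)
m=cv2.morphologyEx(m,cv2.MORPH_CLOSE,np.ones((5,5)))
n,l,s,c=cv2.connectedComponentsWithStats(m)
for i in range(1,n):
    if s[i,4]>200:
        k=cv2.dilate((l==i).astype(np.uint8),np.ones((5,5)))>0
        print('px',c[i],s[i])
        for lo,hi,nm in((.035,.07,'rib'),(-.01,.02,'base')):
            q=W[k&(W[...,2]>lo)&(W[...,2]<hi)]
            if len(q)>5: print(nm,len(q),q[:,2].max(),cv2.minAreaRect((q[:,:2]*1000).astype(np.float32)))
# top-z-only ribs, pixel rect cast to plane
for u0,u1,v0,v1 in((265,330,190,240),(355,425,180,235),(295,365,95,165)):
    sub=np.zeros((420,560),bool);sub[v0:v1,u0:u1]=1
    k=sub&(W[...,2]>.04)
    vv,uu=np.nonzero(k);r=cv2.minAreaRect(np.c_[uu,vv].astype(np.float32))
    b=cast('top0.npz',cv2.boxPoints(r),.052);print('ribpix',len(uu),r,'world',b.mean(0).round(4),cv2.minAreaRect((b[:,:2]*1000).astype(np.float32)))
    k=sub&(m>0); vv,uu=np.nonzero(k);print('mask',len(uu))
for u0,u1,v0,v1 in((110,230,115,235),(475,560,110,230)):
    w=W[v0:v1,u0:u1].reshape(-1,3);q=w[(w[:,2]>.04)&(w[:,2]<.06)]
    print('bin',len(q),cv2.minAreaRect((q[:,:2]*1000).astype(np.float32)))
p,W=pts('scene0.npz')
for u0,u1,v0,v1 in((285,455,245,395),(60,185,110,190)):
    w=W[v0:v1,u0:u1].reshape(-1,3);q=w[(w[:,2]>.043)&(w[:,2]<.06)]
    print('sbin',len(q),cv2.minAreaRect((q[:,:2]*1000).astype(np.float32)))
big=cv2.resize(np.load('top0.npz')['p'][80:250,250:450],None,fx=4,fy=3.5,interpolation=cv2.INTER_CUBIC);cv2.imwrite('pics/crop0.png',big[:,:,::-1])
E
```

```text
bench z -0.0007848047500347206 nan 0.003775510204081633
px [376.17712177  10.28782288] [367   0  20  23 271]
base 79 0.019943541683992965 ((851.053955078125, -81.08722686767578), (32.585044860839844, 63.52629852294922), 68.07768249511719)
px [226.81578947  36.27631579] [215  25  24  24 380]
base 453 0.019992224424287504 ((809.8594970703125, 207.73492431640625), (55.29053497314453, 47.34899139404297), 19.11871337890625)
px [331.40408805 128.92216981] [ 302  103   55   55 1272]
rib 204 0.0548043994836443 ((633.818115234375, 2.0276641845703125), (10.01635456085205, 60.40793228149414), 47.189510345458984)
base 1603 0.019867497765134898 ((635.5458984375, 2.3394851684570312), (111.39644622802734, 101.79216766357422), 47.483489990234375)
px [172.23189466 179.7088515 ] [ 138  139   77   82 2734]
rib 89 0.05328486199252028 ((517.6484985351562, 269.72216796875), (42.56513214111328, 189.98590087890625), 52.42708969116211)
base 3816 0.00998861447767462 ((537.188232421875, 311.6528015136719), (155.76409912109375, 151.0983123779297), 0.34312260150909424)
px [387.58012422 208.75900621] [363 188  56
[... 1084 characters left out ...]
805
ribpix 197 ((338.6488342285156, 119.13131713867188), (5.734054088592529, 33.56626892089844), 41.423667907714844) world [0.6323 0.003  0.052 ] ((632.3257446289062, 3.0497970581054688), (10.456040382385254, 61.666629791259766), 47.10689926147461)
mask 1272
bin 1282 ((537.7255249023438, 310.9639587402344), (170.79376220703125, 170.35655212402344), 89.50177764892578)
bin 912 ((532.2654418945312, -331.785888671875), (139.6613311767578, 170.56687927246094), 89.22020721435547)
sbin 2265 ((535.1652221679688, 310.7361755371094), (170.9868621826172, 173.0519256591797), 89.61918640136719)
sbin 1020 ((528.951904296875, -347.6973876953125), (175.81285095214844, 172.52911376953125), 89.20257568359375)
```

View pics/crop0.png

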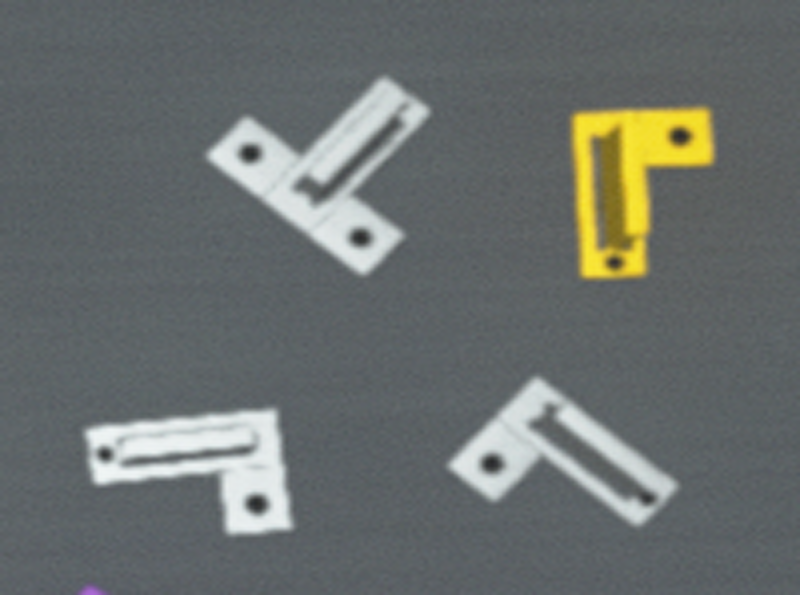

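Handedness is confirmed: the left-hand bracket's rib is centred at (0.468, -0.106) with its axis at 47°, and the right-hand one's at (0.4765, 0.084) with its axis at 95°. The bins are centred at (0.536, 0.311) and (0.530, -0.348).

```bash
cat > go.py <<'E'
import sys,numpy as np
from rig import robot
from scipy.spatial.transform import Rotation as R
o=robot.get_obs();M=R.from_quat(o['tool_rot']).as_matrix()
x,y,z,yaw=map(float,sys.argv[1:5])
jy=np.degrees(np.arctan2(M[1,1],M[0,1]))
d=M.T@(np.array([x,y,z])-o['position'])*100
print('t',o['time'],'pos',o['position'].round(4),'jaw',jy.round(2),'tilt',M[:,2].round(4),'F',o['ft_force'].round(1),'w',o['grip_width'],'q',o['q'].round(2))
print('shift cm',d.round(2),'turn z',((jy-yaw+180)%360-180).round(2))
a=np.radians(yaw);T=np.array([[np.sin(a),np.cos(a),0],[-np.cos(a),np.sin(a),0],[0,0,-1]]).T
print('rotvec',np.degrees(R.from_matrix(M.T@T).as_rotvec()).round(2))
E
python3 go.py .468 -.106 .12 -43; python3 go.py .42 .2 .2 13
```

```text
t 0.1 pos [0.2232 0.5831 0.2217] jaw 69.04 tilt [-0.001  -0.0017 -1.    ] F [ 0.7  0.2 -0.1] w 0.08675450769812683 q [ 1.03  0.53  1.43 -0.    1.18 -0.18]
shift cm [-47.51 -55.57  10.26] turn z 112.04
t 0.1 pos [0.2232 0.5831 0.2217] jaw 69.04 tilt [-0.001  -0.0017 -1.    ] F [ 0.7  0.2 -0.1] w 0.08675450769812683 q [ 1.03  0.53  1.43 -0.    1.18 -0.18]
shift cm [-32.08 -28.73   2.21] turn z 56.04Traceback (most recent call last):
  File "go.py", line 11, in <module>
    print('rotvec',np.degrees(R.from_matrix(M.T@T).as_rotvec()).round(2))
                              ~~~~~~~~~~~~~^^^^^^^
  File "scipy/spatial/transform/_rotation.pyx", line 1143, in scipy.spatial.transform._rotation.Rotation.from_matrix
ValueError: Non-positive determinant (left-handed or null coordinate frame) in rotation matrix 0: [[ 8.98463396e-01  4.39048310e-01 -3.26730095e-04]
 [ 4.39048073e-01 -8.98461462e-01  1.94688890e-03]
 [-5.61223882e-04  1.89265863e-03  9.99998051e-01]].
Traceback (most recent call last):
  File "go.py", line 11, in <module>
    print('rotvec',np.degrees(R.from_matrix(M.T@T).as_rotvec()).round(2))
                              ~~~~~~~~~~~~~^^^^^^^
  File "scipy/spatial/transform/_rotation.pyx", line 1143, in scipy.spatial.transform._rotation.Rotation.from_matrix
ValueError: Non-positive determinant (left-handed or null coordinate frame) in rotation matrix 0: [[ 1.38426810e-01  9.90372612e-01 -3.26730095e-04]
 [ 9.90370876e-01 -1.38425925e-01  1.94688890e-03]
 [-1.88291753e-03  5.93085589e-04  9.99998051e-01]].
```

```bash
sed -i 's/^a=.*/a=np.radians(yaw);s,c=np.sin(a),np.cos(a);T=np.array([[-s,c,0],[c,s,0],[0,0,-1]]).T/' go.py; python3 go.py .42 .2 .2 13
```

```text
t 0.1 pos [0.2232 0.5831 0.2217] jaw 69.04 tilt [-0.001  -0.0017 -1.    ] F [ 0.7  0.2 -0.1] w 0.08675450769812683 q [ 1.03  0.53  1.43 -0.    1.18 -0.18]
shift cm [-32.08 -28.73   2.21] turn z 56.04
rotvec [-1.100e-01  4.000e-02  5.604e+01]
```

Emit:
drive_tool(
  targets=[-32.1,-28.7,2.2,0,0,56,-32.1,-28.7,2.2,0,0,56,-32.1,-28.7,2.2,0,0,56,-32.1,-28.7,2.2,0,0,56,-32.1,-28.7,2.2,0,0,56,-32.1,-28.7,2.2,0,0,56,-32.1,-28.7,2.2,0,0,56,-32.1,-28.7,2.2,0,0,56,-32.1,-28.7,2.2,0,0,56,-32.1,-28.7,2.2,0,0,56,-32.1,-28.7,2.2,0,0,56,-32.1,-28.7,2.2,0,0,56],
  grip=-1,
)

```text
time: 1.1
position: [0.4225, 0.1978, 0.2003]
tool_rot: [0.624, 0.781, -0.0, 0.0]
ft_force: [0.2, -0.2, -0.5]
grip_width: 0.0873
```

```bash
python3 go.py .468 -.106 .12 -43
```

```text
t 1.1 pos [0.4225 0.1978 0.2003] jaw 12.73 tilt [ 3.e-04 -7.e-04 -1.e+00] F [ 0.2 -0.2 -0.5] w 0.08728998648702349 q [ 0.2   0.35  1.84 -0.    0.95 -0.02]
shift cm [-30.63  -2.25   8.05] turn z 55.73
rotvec [3.000e-02 4.000e-02 5.573e+01]
```

Emit:
drive_tool(
  targets=[-30.6,-2.2,8,0,0,55.7,-30.6,-2.2,8,0,0,55.7,-30.6,-2.2,8,0,0,55.7,-30.6,-2.2,8,0,0,55.7,-30.6,-2.2,8,0,0,55.7,-30.6,-2.2,8,0,0,55.7,-30.6,-2.2,8,0,0,55.7,-30.6,-2.2,8,0,0,55.7,-30.6,-2.2,8,0,0,55.7,-30.6,-2.2,8,0,0,55.7,-30.6,-2.2,8,0,0,55.7,-30.6,-2.2,8,0,0,55.7],
)

```text
time: 2.1
position: [0.4676, -0.1003, 0.1207]
tool_rot: [0.915, 0.403, -0.0, -0.001]
ft_force: [0.6, 0.9, -0.5]
grip_width: 0.087
```

```bash
python3 go.py .468 -.106 .02 -43
```

```text
t 2.1 pos [ 0.4676 -0.1003  0.1207] jaw -42.5 tilt [-9.e-04  8.e-04 -1.e+00] F [ 0.6  0.9 -0.5] w 0.08702436288995825 q [-0.45  0.5   1.89  0.    0.75  0.3 ]
shift cm [-0.39  0.42 10.07] turn z 0.5
rotvec [-0.07  0.    0.5 ]
```

Emit:
drive_tool(
  targets=[-0.4,0.4,3,0,0,0.5,-0.4,0.4,6,0,0,0.5,-0.4,0.4,8,0,0,0.5,-0.4,0.4,9,0,0,0.5,-0.4,0.4,10,0,0,0.5,-0.4,0.4,10,0,0,0.5,-0.4,0.4,10,0,0,0.5],
)

```text
time: 2.68
position: [0.4687, -0.1074, 0.0209]
tool_rot: [0.917, 0.398, 0.0, 0.0]
ft_force: [0.3, -0.2, 0.1]
grip_width: 0.0869
```

```bash
python3 go.py .468 -.106 .02 -43
```

```text
t 2.6833 pos [ 0.4687 -0.1074  0.0209] jaw -43.09 tilt [ 2.e-04 -1.e-04 -1.e+00] F [ 0.3 -0.2  0.1] w 0.08692114907880025 q [-0.46  0.7   1.94  0.    0.5   0.29]
shift cm [ 0.05 -0.15  0.09] turn z -0.09
rotvec [ 0.01 -0.   -0.09]
```

Emit:
drive_tool(
  targets=[0,-0.1,0,0,0,0,0,-0.1,0,0,0,0,0,-0.1,0,0,0,0,0,-0.1,0,0,0,0,0,-0.1,0,0,0,0,0,-0.1,0,0,0,0,0,-0.1,0,0,0,0,0,-0.1,0,0,0,0,0,-0.1,0,0,0,0,0,-0.1,0,0,0,0,0,-0.1,0,0,0,0,0,-0.1,0,0,0,0],
  grip=1,
  squeeze=35,
)

```text
time: 3.68
position: [0.4677, -0.1072, 0.0205]
tool_rot: [0.918, 0.397, -0.0, -0.0]
ft_force: [0.7, 0.2, 0.4]
grip_width: 0.0148
```

```bash
python3 go.py .468 -.106 .15 -43
```

```text
t 3.6833 pos [ 0.4677 -0.1072  0.0205] jaw -43.16 tilt [-1.e-04  0.e+00 -1.e+00] F [0.7 0.2 0.4] w 0.014834683500348092 q [-0.46  0.7   1.94 -0.    0.5   0.29]
shift cm [  0.11  -0.06 -12.95] turn z -0.16
rotvec [-0.    0.   -0.16]
```

Opening is still 14.8 mm; give it more time to close.

Emit:
drive_tool(
  targets=[0,0,0,0,0,0,0,0,0,0,0,0,0,0,0,0,0,0,0,0,0,0,0,0,0,0,0,0,0,0,0,0,0,0,0,0],
)

```text
time: 4.18
position: [0.4679, -0.1074, 0.0206]
tool_rot: [0.918, 0.397, 0.0, 0.0]
ft_force: [0.6, -1.0, -1.4]
grip_width: 0.0095
```

Emit:
drive_tool(
  targets=[0,0,-0.5,0,0,0,0,0,-2,0,0,0,0,0,-5,0,0,0,0,0,-8,0,0,0,0,0,-11,0,0,0,0,0,-13,0,0,0,0,0,-13,0,0,0,0,0,-13,0,0,0],
)

```text
time: 4.85
position: [0.4676, -0.1071, 0.151]
tool_rot: [0.918, 0.398, 0.0, 0.001]
ft_force: [-0.8, 1.2, -5.5]
grip_width: 0.0098
```

```bash
python3 go.py .536 .311 .15 0
python3 - <<'E'
from rig import robot
import cv2
p,d=robot.camera("scene");cv2.imwrite("pics/s1.png",p[:,:,::-1])
E
```

```text
t 4.85 pos [ 0.4676 -0.1071  0.151 ] jaw -43.15 tilt [ 1.3e-03 -6.0e-04 -1.0e+00] F [-0.8  1.2 -5.5] w 0.009795052558469887 q [-0.46  0.45  1.86 -0.    0.83  0.29]
shift cm [ 35.18 -23.6    0.09] turn z -43.15
rotvec [ 8.000e-02  1.000e-02 -4.315e+01]
```

View pics/s1.png

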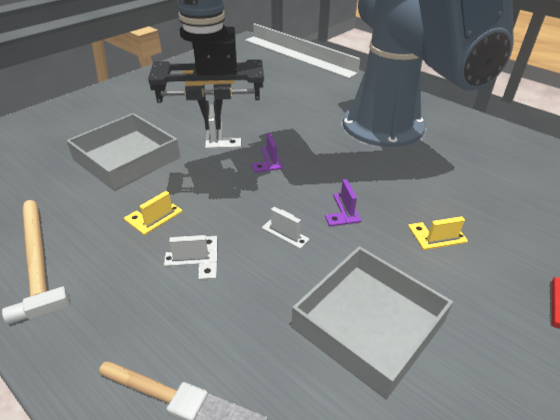

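The left-hand bracket hangs level in the fingers at px (222,143), and nothing else has moved. Next I carry it to the left bin.

Emit:
drive_tool(
  targets=[2,-1.3,0,0,0,-3,5,-3.3,0,0,0,-6,8.5,-5.7,0,0,0,-10,12,-8,0,0,0,-15,15.5,-10.4,0,0,0,-20,19,-12.7,0,0,0,-25,22.5,-15.1,0,0,0,-30,26,-17.4,0,0,0,-35,29.5,-19.8,0,0,0,-39,32.5,-21.8,0,0,0,-42,34.5,-23.1,0,0,0,-43,35.2,-23.6,0,0,0,-43],
)

```text
time: 5.9
position: [0.5351, 0.3147, 0.1472]
tool_rot: [0.707, 0.708, -0.001, -0.001]
ft_force: [0.2, 0.2, -3.5]
grip_width: 0.0095
```

Emit:
drive_tool(
  targets=[0,0,0,0,0,0,0,0,0,0,0,0,0,0,0,0,0,0],
)

```text
time: 6.15
position: [0.535, 0.309, 0.1489]
tool_rot: [0.708, 0.706, -0.002, -0.001]
ft_force: [1.0, -0.3, -4.4]
grip_width: 0.0096
```

```bash
python3 go.py .536 .311 .0265 0
```

```text
t 6.15 pos [0.535  0.309  0.1489] jaw -0.23 tilt [-0.004  -0.0023 -1.    ] F [ 1.  -0.3 -4.4] w 0.009554953900480952 q [ 0.34  0.61  1.52 -0.    1.02  0.35]
shift cm [ 0.23  0.15 12.24] turn z -0.23
rotvec [-0.23  0.13 -0.23]
```

Emit:
drive_tool(
  targets=[0,0.1,2,0,0,0,0,0.1,5,0,0,0,0,0.1,8,0,0,0,0,0.1,10,0,0,0,0,0.1,11,0,0,0,0,0.1,11.5,0,0,0,0,0.1,11.8,0,0,0,0,0.1,11.8,0,0,0,0,0.1,11.8,0,0,0,0,0.1,11.8,0,0,0],
)

```text
time: 6.98
position: [0.5384, 0.3113, 0.034]
tool_rot: [0.708, 0.706, 0.001, 0.001]
ft_force: [0.5, -0.8, -3.8]
grip_width: 0.0099
```

```bash
python3 go.py .536 .311 .0255 0
```

```text
t 6.9833 pos [0.5384 0.3113 0.034 ] jaw -0.16 tilt [ 2.6e-03  9.0e-04 -1.0e+00] F [ 0.5 -0.8 -3.8] w 0.00990875660935698 q [ 0.34  0.77  1.57 -0.    0.79  0.35]
shift cm [-0.03 -0.24  0.85] turn z -0.16
rotvec [ 0.15 -0.05 -0.16]
```

Emit:
drive_tool(
  targets=[0,0,0.3,0,0,0,0,0,0.6,0,0,0,0,0,0.7,0,0,0,0,0,0.8,0,0,0,0,0,0.8,0,0,0,0,0,0.8,0,0,0],
)

```text
time: 7.48
position: [0.5372, 0.311, 0.0255]
tool_rot: [0.708, 0.706, 0.0, 0.0]
ft_force: [-2.4, -0.5, 5.5]
grip_width: 0.0103
```

```bash
python3 go.py .536 .311 .0255 0;python3 - <<'E'
from rig import robot
import cv2
p,d=robot.camera("scene");cv2.imwrite("pics/s2.png",p[150:420,230:500,::-1].repeat(2,0).repeat(2,1))
E
```

```text
t 7.4833 pos [0.5372 0.311  0.0255] jaw -0.15 tilt [ 0. -0. -1.] F [-2.4 -0.5  5.5] w 0.010334160291559738 q [ 0.34  0.79  1.57 -0.    0.78  0.35]
shift cm [-0.   -0.12  0.  ] turn z -0.15
rotvec [ 0.    0.   -0.15]
```

View pics/s2.png

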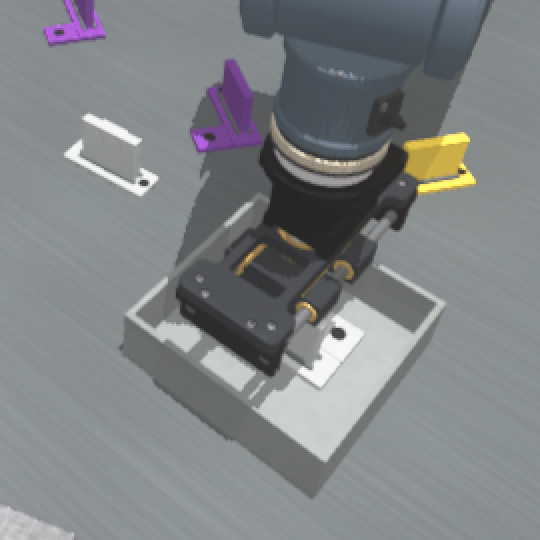

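Contact shows: force Fz went from -4 to +5.5 N, and the bracket is inside the bin with its toe at px ~(340,335). Now release.

Emit:
drive_tool(
  targets=[0,0,0,0,0,0,0,0,0,0,0,0,0,0,0,0,0,0,0,0,0,0,0,0,0,0,0,0,0,0,0,0,0,0,0,0,0,0,0,0,0,0,0,0,0,0,0,0],
  grip=-0.1,
)

```text
time: 8.2
position: [0.5374, 0.311, 0.0245]
tool_rot: [0.708, 0.706, -0.0, -0.0]
ft_force: [-0.8, 0.2, 0.3]
grip_width: 0.0463
```

Emit:
drive_tool(
  targets=[0,0,-1,0,0,0,0,0,-3,0,0,0,0,0,-6,0,0,0,0,0,-9,0,0,0,0,0,-12,0,0,0,0,0,-14,0,0,0,0,0,-15,0,0,0,0,0,-15,0,0,0],
)

```text
time: 8.87
position: [0.539, 0.3116, 0.1779]
tool_rot: [0.708, 0.706, 0.003, 0.001]
ft_force: [0.5, 0.5, -0.1]
grip_width: 0.0482
```

```bash
python3 go.py .4765 .084 .14 5
```

```text
t 8.8667 pos [0.539  0.3116 0.1779] jaw -0.16 tilt [ 0.006   0.0022 -1.    ] F [ 0.5  0.5 -0.1] w 0.048179622640976486 q [0.34 0.57 1.49 0.   1.07 0.35]
shift cm [-22.79  -6.21   3.7 ] turn z -5.16
rotvec [ 0.35 -0.11 -5.16]
```

Emit:
drive_tool(
  targets=[-2,-0.5,0,0,0,0,-5,-1.3,0,0,0,-1,-9,-2.4,0,0,0,-2,-13,-3.5,1,0,0,-3,-17,-4.6,2,0,0,-4,-20,-5.5,3,0,0,-5,-22,-6,3.7,0,0,-5,-22.8,-6.2,3.7,0,0,-5,-22.8,-6.2,3.7,0,0,-5,-22.8,-6.2,3.7,0,0,-5,-22.8,-6.2,3.7,0,0,-5],
  grip=-1,
)

```text
time: 9.78
position: [0.4755, 0.0841, 0.1377]
tool_rot: [0.676, 0.737, 0.001, 0.0]
ft_force: [0.3, -0.3, 0.9]
grip_width: 0.0871
```

```bash
python3 go.py .4765 .084 .02 5;python3 - <<'E'
from rig import robot
import cv2
p,d=robot.camera("scene");cv2.imwrite("pics/s3.png",p[:,:,::-1])
E
```

```text
t 9.7833 pos [0.4755 0.0841 0.1377] jaw 4.89 tilt [ 1.1e-03  4.0e-04 -1.0e+00] F [ 0.3 -0.3  0.9] w 0.08705252570979172 q [-0.06  0.47  1.87  0.    0.8  -0.14]
shift cm [-0.02  0.08 11.77] turn z -0.11
rotvec [ 0.07 -0.02 -0.11]
```

View pics/s3.png

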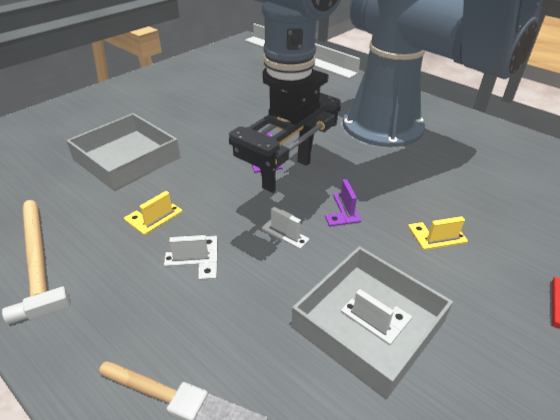

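The left-hand bracket stands upright in the left bin at px (375,312). The right-hand bracket is untouched at (287,227) under the gripper.

Emit:
drive_tool(
  targets=[0,0.1,3,0,0,0,0,0.1,6,0,0,0,0,0.1,9,0,0,0,0,0.1,10.5,0,0,0,0,0.1,11.5,0,0,0,0,0.1,11.7,0,0,0,0,0.1,11.7,0,0,0,0,0.1,11.7,0,0,0],
)

```text
time: 10.5
position: [0.4766, 0.0836, 0.0213]
tool_rot: [0.676, 0.737, 0.001, 0.001]
ft_force: [-0.1, 0.1, -0.5]
grip_width: 0.0871
```

Emit:
drive_tool(
  targets=[0,0,0,0,0,0,0,0,0,0,0,0,0,0,0,0,0,0,0,0,0,0,0,0,0,0,0,0,0,0,0,0,0,0,0,0,0,0,0,0,0,0,0,0,0,0,0,0,0,0,0,0,0,0,0,0,0,0,0,0,0,0,0,0,0,0,0,0,0,0,0,0],
  grip=1,
)

```text
time: 11.5
position: [0.4757, 0.0832, 0.0205]
tool_rot: [0.677, 0.736, -0.0, -0.0]
ft_force: [0.4, -0.7, 0.0]
grip_width: 0.015
```

Emit:
drive_tool(
  targets=[0,0,0,0,0,0,0,0,0,0,0,0,0,0,0,0,0,0,0,0,0,0,0,0,0,0,0,0,0,0,0,0,0,0,0,0],
)

```text
time: 12.0
position: [0.476, 0.0832, 0.0205]
tool_rot: [0.677, 0.736, 0.0, 0.0]
ft_force: [1.2, -0.2, -1.3]
grip_width: 0.0094
```

```bash
python3 go.py .4765 .084 .15 5
```

```text
t 12.0 pos [0.476  0.0832 0.0205] jaw 4.84 tilt [ 5.e-04 -0.e+00 -1.e+00] F [ 1.2 -0.2 -1.3] w 0.009437013753797073 q [-0.06  0.7   1.93  0.    0.51 -0.14]
shift cm [  0.07   0.06 -12.95] turn z -0.16
rotvec [ 0.03  0.   -0.16]
```

Emit:
drive_tool(
  targets=[0,0,-0.5,0,0,0,0,0,-2,0,0,0,0,0,-5,0,0,0,0,0,-8,0,0,0,0,0,-11,0,0,0,0,0,-13,0,0,0,0,0,-13,0,0,0,0,0,-13,0,0,0],
)

```text
time: 12.67
position: [0.4755, 0.0833, 0.1512]
tool_rot: [0.677, 0.736, 0.0, 0.001]
ft_force: [0.3, -0.7, -3.8]
grip_width: 0.0099
```

```bash
python3 go.py .530 -.348 .15 0;python3 - <<'E'
from rig import robot
import cv2
p,d=robot.camera("scene");cv2.imwrite("pics/s4.png",p[:,:,::-1])
E
```

```text
t 12.6667 pos [0.4755 0.0833 0.1512] jaw 4.85 tilt [ 1.4e-03 -1.0e-04 -1.0e+00] F [ 0.3 -0.7 -3.8] w 0.009896841479172032 q [-0.06  0.45  1.86 -0.    0.83 -0.14]
shift cm [-43.43   1.78   0.14] turn z 4.85
rotvec [0.08 0.01 4.85]
```

View pics/s4.png

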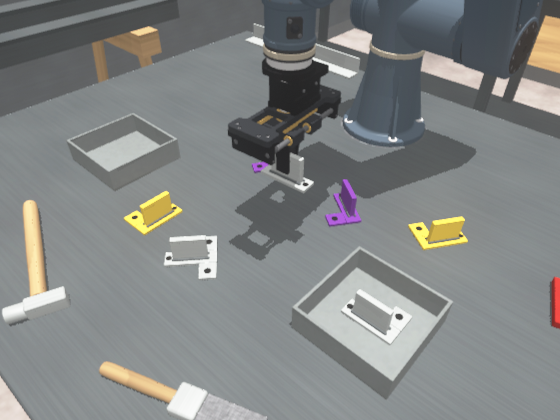

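The right-hand bracket is held level at px (288,175). Next I carry it to the right bin.

Emit:
drive_tool(
  targets=[-2,0.1,0,0,0,0,-5,0.2,0,0,0,1,-9,0.4,0,0,0,1,-13,0.5,0,0,0,2,-17,0.7,0,0,0,2,-21,0.9,0,0,0,3,-25,1,0,0,0,3,-29,1.2,0,0,0,4,-33,1.4,0,0,0,4,-37,1.5,0,0,0,5,-40,1.6,0,0,0,5,-42,1.7,0,0,0,5],
)

```text
time: 13.72
position: [0.5269, -0.337, 0.1474]
tool_rot: [0.709, 0.705, -0.0, -0.002]
ft_force: [1.1, 0.4, -2.3]
grip_width: 0.01
```

Emit:
drive_tool(
  targets=[-1,0,0,0,0,0,-1.4,0,0,0,0,0,-1.4,0,0,0,0,0,-1.4,0,0,0,0,0,-1.4,0,0,0,0,0],
)

```text
time: 14.13
position: [0.5276, -0.3455, 0.1499]
tool_rot: [0.708, 0.707, 0.0, -0.001]
ft_force: [-0.5, -0.0, -2.6]
grip_width: 0.0097
```

```bash
python3 go.py .530 -.348 .0255 0
```

```text
t 14.1333 pos [ 0.5276 -0.3455  0.1499] jaw -0.07 tilt [-0.0018  0.0022 -1.    ] F [-0.5 -0.  -2.6] w 0.009664803402581771 q [-0.76  0.62  1.48  0.    1.04 -0.76]
shift cm [-0.27  0.26 12.44] turn z -0.07
rotvec [-0.1  -0.12 -0.07]
```

Emit:
drive_tool(
  targets=[-0.2,0.2,2,0,0,0,-0.2,0.2,5,0,0,0,-0.2,0.2,8,0,0,0,-0.2,0.2,10,0,0,0,-0.2,0.2,11,0,0,0,-0.2,0.2,11.5,0,0,0,-0.2,0.2,11.8,0,0,0,-0.2,0.2,11.8,0,0,0,-0.2,0.2,11.8,0,0,0,-0.2,0.2,11.8,0,0,0],
)

```text
time: 14.97
position: [0.5309, -0.3505, 0.0341]
tool_rot: [0.708, 0.706, 0.0, 0.001]
ft_force: [-0.0, 0.5, -3.8]
grip_width: 0.0097
```

```bash
python3 go.py .530 -.348 .0255 0
```

```text
t 14.9667 pos [ 0.5309 -0.3505  0.0341] jaw -0.15 tilt [ 0.0021 -0.002  -1.    ] F [-0.   0.5 -3.8] w 0.009685970373060031 q [-0.76  0.79  1.53 -0.    0.82 -0.76]
shift cm [ 0.26 -0.1   0.86] turn z -0.15
rotvec [ 0.12  0.11 -0.15]
```

Emit:
drive_tool(
  targets=[0.1,0,0.3,0,0,0,0.2,0,0.6,0,0,0,0.2,0,0.7,0,0,0,0.2,0,0.8,0,0,0,0.2,0,0.8,0,0,0,0.2,0,0.8,0,0,0],
)

```text
time: 15.47
position: [0.5299, -0.3475, 0.0256]
tool_rot: [0.708, 0.706, 0.0, -0.0]
ft_force: [-0.7, 2.3, 6.3]
grip_width: 0.0102
```

```bash
python3 go.py .530 -.348 .0255 0;python3 - <<'E'
from rig import robot
import cv2
p,d=robot.camera("top");cv2.imwrite("pics/t5.png",p[:,:,::-1])
p,d=robot.camera("scene");cv2.imwrite("pics/s5.png",p[60:240,30:230,::-1].repeat(3,0).repeat(3,1))
E
```

```text
t 15.4667 pos [ 0.5299 -0.3475  0.0256] jaw -0.15 tilt [-3.e-04  4.e-04 -1.e+00] F [-0.7  2.3  6.3] w 0.01017840722879644 q [-0.76  0.8   1.54  0.    0.81 -0.75]
shift cm [-0.05  0.01  0.01] turn z -0.15
rotvec [-0.02 -0.02 -0.15]
```

View pics/s5.png

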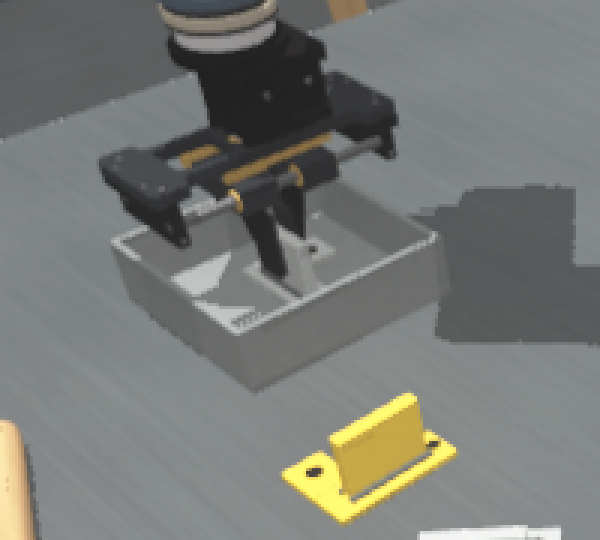

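The bracket is inside the right bin, and contact is felt (Fz +6 N). Now release and retract.

Emit:
drive_tool(
  targets=[0,0,0,0,0,0,0,0,0,0,0,0,0,0,0,0,0,0,0,0,0,0,0,0,0,0,0,0,0,0,0,0,0,0,0,0,0,0,0,0,0,0,0,0,0,0,0,0],
  grip=-0.1,
)

```text
time: 16.23
position: [0.5301, -0.3479, 0.0244]
tool_rot: [0.708, 0.706, -0.0, -0.0]
ft_force: [-0.6, 0.2, 0.5]
grip_width: 0.0465
```

Emit:
drive_tool(
  targets=[0,0,-1,0,0,0,0,0,-3,0,0,0,0,0,-6,0,0,0,0,0,-9,0,0,0,0,0,-12,0,0,0,0,0,-15,0,0,0,0,0,-18,0,0,0,0,0,-20,0,0,0,0,0,-20,0,0,0,0,0,-20,0,0,0],
)

```text
time: 17.07
position: [0.5306, -0.3482, 0.2266]
tool_rot: [0.708, 0.706, 0.0, 0.002]
ft_force: [0.6, -0.4, -0.0]
grip_width: 0.0479
```

```bash
python3 go.py .530 -.348 .22 0;python3 - <<'E'
from rig import robot
import cv2,numpy as np
from h import *
for n in("scene","top"):
    p,d=robot.camera(n);c=robot.calibration(n)
    cv2.imwrite(f"pics/{n}6.png",p[:,:,::-1]);np.savez(f"{n}6.npz",p=p,d=d,**c)
p,W=pts('top6.npz')
k=np.zeros((420,560),bool);k[95:165,295:365]=1;q=W[k&(W[...,2]>.04)&(W[...,2]<.07)];print('both',cv2.minAreaRect((q[:,:2]*1000).astype(np.float32)))
k=np.zeros((420,560),bool);k[140:213,136:207]=1;q=W[k&(W[...,2]>.045)&(W[...,2]<.08)];print('L',len(q),q[:,2].max(),cv2.minAreaRect((q[:,:2]*1000).astype(np.float32)))
p,W=pts('scene6.npz')
w=W[:300,:300].reshape(-1,3);q=w[(abs(w[:,0]-.53)<.065)&(abs(w[:,1]+.348)<.065)&(w[:,2]>.03)&(w[:,2]<.08)];print('R',len(q),q[:,2].max(),cv2.minAreaRect((q[:,:2]*1000).astype(np.float32)))
E
```

```text
t 17.0667 pos [ 0.5306 -0.3482  0.2266] jaw -0.15 tilt [ 0.0028 -0.0027 -1.    ] F [ 0.6 -0.4 -0. ] w 0.04788566421119735 q [-0.76  0.53  1.41 -0.    1.2  -0.75]
shift cm [ 0.03 -0.06  0.66] turn z -0.15
rotvec [ 0.16  0.15 -0.15]
both ((633.7720336914062, 2.075603485107422), (10.131221771240234, 60.44566345214844), 47.30185317993164)
L 211 0.06005673240230674 ((536.7908935546875, 311.1827697753906), (60.135128021240234, 10.35944938659668), 89.11905670166016)
R 243 0.06020832390960001 ((527.846435546875, -346.6211853027344), (11.685127258300781, 65.4154052734375), 0.9015355706214905)
```

View pics/scene6.png

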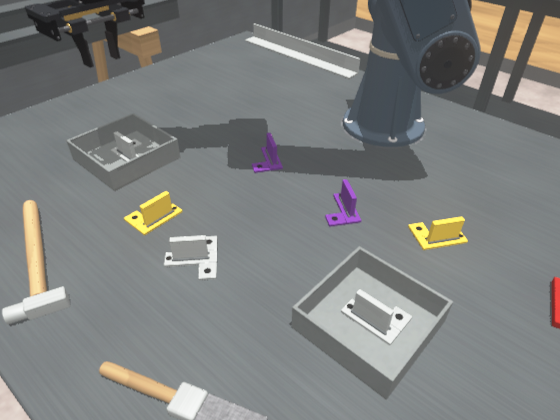

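View pics/top6.png

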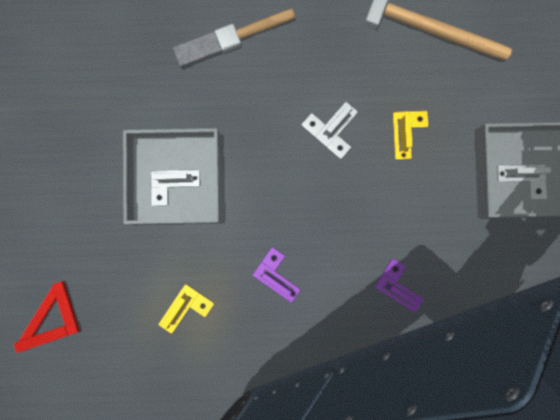

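Both brackets stand upright in their bins: left at top px (175,184) and right at (522,178), with rib tops near z 0.057 to 0.060. The two-toed bracket and the coloured ones have not moved.

```bash
python3 -c "
from rig import robot
print(robot.hand_in())"
```

```text
the job is handed in; nothing more can be done
None
```

I put the left-hand bracket in the left bin first, then the right-hand bracket in the right bin. Each was set down until the wrist force showed contact with the bin floor (about 6 N), then released. The job was handed in at about 17 s, with the gripper open and well above the right bin.

**Position and uprightness:** The final pictures and depth show both brackets standing upright. Their ribs are within about 3 mm of the bin centres, and the rib tops are at about z 0.06, as expected for standing on the bin floor.

**Other brackets:** The two-toed bracket's rib measured the same as before to within 0.1 mm. The coloured brackets look unmoved in the pictures.

**Right bin, weaker check:** The top camera cuts this bin off, so I measured that bracket's position from the scene camera only. No check failed or disagreed.

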